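Seat the lens collar on the inspection camera and hold it home

TASK

On the board-inspection camera's dock, first pull the ribbed interlock slide outwards, away from the camera, to the end of its track. Then turn the knurled collar clockwise (seen from above) on the camera's spigot until its hidden keyways drop over the pins, push it fully home against the spring, and finish while still gripping the collar and holding it pushed home. Leave the screwdriver, the parts tray and the tape roll where they are.

Things in the scene. Friction and masses are not known exactly. Their poses are not given: they have to be found in the camera images.
- dock: Aluminium base plate fixed to the table, 100 x 240 x 12 mm (long along its y). Origin: centre of its underside. It carries a grey upright camera barrel at y = -55 mm (46 mm diameter, top 44 mm above the table, round its foot a black ring 64 mm wide, top 18 mm) and, on the +y side, a black rail block for the slide, 36 mm wide, top 34 mm, from 65 to 170 mm from the barrel's axis.
- shoulder (a point): Point on the barrel's vertical axis, level with the hard shoulder on which the collar's inner ledge stops when fully home, 44 mm above the table. z up; y points level from the barrel outwards along the slide's track.
- spigot_top (a point): Centre of the top of the fixed dark steel spigot on the barrel, 38 mm diameter, 70 mm above the table; the collar turns and sinks on it with 1 mm play. From it stand three equal pins, 120 degrees apart, hidden under the collar. How far round the pins stand is not shown by any reading or view: feel for it.
- collar_mid (a point): Centre (on the axis, half-way up) of the loose knurled collar: dark steel ring, 56 mm outside diameter, 36 mm high, 40 mm bore, about 0.12 kg, z up. At the start it stands level on the pins, centre 20 mm above shoulder (64 mm above the table), and cannot sink. Free space all round it above 45 mm: it can be gripped across its diameter from above at any heading. Its yaw tells nothing of the pins.
- collar_home (a point): Where the collar's centre is when fully home: 10 mm lower than at the start. A clockwise turn (from above) of 0.35 to 1.3 rad from the start brings the hidden keyways over the pins, open over about 0.15 rad; then it sinks 6 mm freely on to a spring ring and 4 mm more by a push against the spring (3 N rising to 7 N) to the hard shoulder. Let go, it rises 4 mm again.
- slide_grip (a point): Middle of the top of the interlock slide's ribbed grey finger grip: 26 mm wide across the track (x of dock), 20 mm along it, 34 mm high, top 78.5 mm above the table; it stands on a carriage whose top is at 44.5 mm. A flat steel tongue, 14 mm wide, runs from it to under the collar's rim and keeps the collar from sinking while the slide is in.
- slide (a joint): Travel of the interlock slide in m: 0 is in (tongue under the collar, grip 92 mm from the barrel's axis), growing outwards along +y of dock; 0.032 is the end of the track. About 2 N of friction; it stays where it is left.
- screwdriver: Loose screwdriver with a yellow handle lying on the table near the dock; bystander. Origin below its middle.
- parts_tray: Loose clear plastic parts tray, 70 x 90 x 22 mm, near the dock; bystander. Origin at the centre of its underside.
- tape_roll: Loose roll of amber tape lying flat, 60 mm diameter, 18 mm high, near the dock; bystander. Origin at the centre of its underside.

How it is judged:
By the outcome, as a careful person would: the job done as asked, in the order asked, and still so for the second after the job is handed in, while the arm keeps its last pose, push and grip.
It also fails if it takes over 51 s, if anything falls off the work surface, if the arm or the gripper's body presses on something with over 40 N, if the wrist force passes 120 N, or if a joint passes its speed limit or range.

ROBOT

A 7-joint arm with a two-finger parallel gripper is mounted at the origin on the work surface. World frame = base frame: x ahead of the robot, y to its left, z up, the work surface at z = 0. Lengths are in m, angles in rad, forces in N, time in s.
With the tool pointing down it reaches from about 0.35 to 0.775 m from the base axis. Payload 3.1 kg.
Tool frame: the origin (TCP) lies midway between the tips of the shut fingers; the grasp point (between the pads) lies 19 mm behind it; z points along the fingers, y is the line along which they close (so a half turn about z gives the same grasp; the last joint's range is limited). The gripper opens to 85 mm and grips with 20 to 120 N. Pads are 22 mm wide; open, the fingers measure 114 mm over their backs; the gripper's body (76 mm by 85 mm) begins 54 mm behind the grasp point. The pads swing forward as they close: fully open they stand 13 mm farther back than shut.
Start: joints at [1.179, 0.311, 0.014, 1.512, -0.004, 1.319, -0.027], TCP at [0.189, -0.517, 0.231] pointing down, gripper open.
Joint ranges: [-2.7, 2.7], [-0.3, 1.91], [-1.27, 1.3], [0.12, 2.57], [-1.44, 4.58], [0.2, 2.03], [-3.05, 3.05]. Speed limits (rad/s): [2.79, 2.79, 3.14, 3.14, 3.14, 3.14, 3.14].

INTERFACE

Orientations are given as a unit quaternion [w, x, y, z].
In Python, from station import * gives the robot as it stands.
- The arm moves only by the tool servo_tool, never from a script. Its argument "increments" is a list of rows, each an object with "dr": the turn, a rotation vector about the tool's x, y, z in rad, a list of three; "slide": the shift along the tool's x, y, z in mm, a list of three; "fingers": the closure, from -1 (fully open) to 1 (shut), so that 0 is half open. In form: [{"dr": [rx, ry, rz], "slide": [tx, ty, tz], "fingers": fingers}, ...]. A call has 1 to 12 rows; each row shifts and turns the commanded pose from where the row before left it, along the tool's axes as they then stand; what a row does not reach is not made up. A row lasts 1/8 s, in which the tool goes at most 62.5 mm and 10.7 degrees, less where a joint would pass 70% of its speed; a pose out of reach is approached as far as the arm can. A call is refused whole if a number of a shift passes 62.5 or a number of a turn 0.188, either way. A call with a gripper value outside its range is refused whole. The fingers move at their own pace and stop on an object; "newtons" is the grip in N (left out, the last holds). Time passes only in rows, so rows that do not move let the fingers close. It gives the time, the measured TCP pose, the force, the opening and the grip force at its end, in the units of the state.
- observe(): the state, without advancing time (a new reading comes with each control period).
- camera(name): name is "scene" or "top"; returns the picture (480x640x3 uint8, blue, green, red); there is no depth.
- camera_params(name): a dict with "K" (3x3 intrinsics, pixels), "dist" ([k1, k2, p1, p2, k3] as OpenCV has them; the pictures are not rectified), "world_from_camera" (4x4, takes a point from camera to world coordinates). Camera axes: x right, y up, looking along -z (the intrinsics and any distortion apply to the point x, -y, -z); pixel columns grow to the right and rows downward; lengths in m; the calibration is good to about 2 mm. A picture is of the moment at which its call begins. camera_params takes no time and is no camera call.
- hand_in(): hands the job in; it is judged then, once.
The state is a dict: "t": time; "q": joint angles; "joint_velocities": joint speeds; "tau": joint torques, N m; "eef_pos": TCP position; "tcp_rot": TCP orientation; "ft_force": force on the tool from outside, world axes, zero at the start; "wrist_torque": the same for the moment, N m; "opening": opening from 0.0 (shut) to 1.0 (fully open); "gripper_force": force on a finger pad.
Only numpy, scipy, OpenCV 4.12 (cv2) and the standard library are available. Lean on these libraries where they do the work, as an engineer would, in place of code of your own. Each camera call takes 0.05 s, during which the arm holds its last target. There are 200 camera calls.

## Working session

There is one attempt and no reset: what is moved stays moved. The work goes in short steps, Python scripts to look and compute and a tool call to move; the robot and the scene stay as the last step left them, time stands still between calls to the robot, and variables do not carry over. Pictures are saved under pics/ and viewed, at most 10 in all, crops included, and the job is handed in when it is done.

Besides the shell and the picture viewer there is one more tool, called after "Request:" as a command line: name --argument value ..., lists and objects as JSON in quotes. servo_tool: Moves the arm, as the interface text tells. Its arguments: {"type":"object","properties":{"increments":{"type":"array"},"newtons":{"type":"number"}},"required":["increments"]}

```bash
mkdir -p pics
python3 - <<'E'
from station import *
import cv2
for n in("scene","top"):
    cv2.imwrite(f"pics/{n}0.png",camera(n)); p=camera_params(n); print(n,p)
s=observe(); print({k:s[k] for k in("t","eef_pos","tcp_rot","opening","ft_force")})
E
```

```text
scene {'K': array([[589.11650612,   0.        , 315.40186544],
       [  0.        , 589.11650612, 250.32809701],
       [  0.        ,   0.        ,   1.        ]]), 'dist': array([-0.11660902,  0.        ,  0.        ,  0.        ,  0.        ]), 'world_from_camera': array([[-0.4620088 , -0.65463488,  0.59833188,  1.0494768 ],
       [ 0.88669521, -0.32735921,  0.32650813,  0.22827643],
       [-0.01787416,  0.68138764,  0.73170445,  0.64871754],
       [ 0.        ,  0.        ,  0.        ,  1.        ]])}
top {'K': array([[606.37077767,   0.        , 317.67645232],
       [  0.        , 606.37077767, 233.331853  ],
       [  0.        ,   0.        ,   1.        ]]), 'dist': array([-0.04938326,  0.        ,  0.        ,  0.        ,  0.        ]), 'world_from_camera': array([[ 0.0112162 ,  0.98670671, -0.1621236 ,  0.39788879],
       [-0.99919135,  0.01732014,  0.03628573, -0.01681767],
       [ 0.03861137,  0.16158551,  0.98610308,  1.00455896],
       [ 0.        ,  0.        ,  0.        ,  1.        ]])}
{'t': 0.1, 'eef_pos': array([ 0.18827558, -0.51607806,  0.23030776]), 'tcp_rot': array([-1.04920263e-03,  9.84738297e-01,  1.74038322e-01, -2.17722370e-04]), 'opening': 0.9957767915627415, 'ft_force': array([1.69142711, 0.69472095, 0.13033386])}
```

View pics/top0.png

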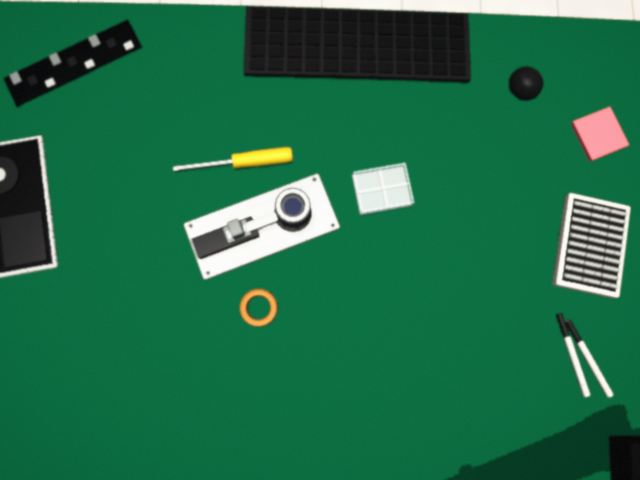

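View pics/scene0.png

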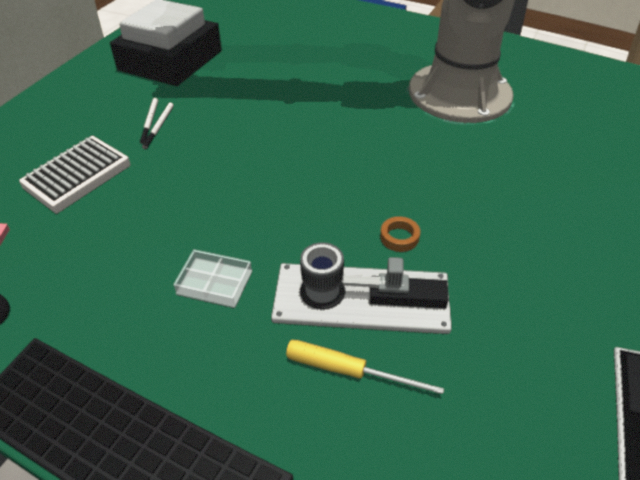

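The top view shows the collar top at about (293,205), the grip top at about (236,227), and plate corners at about (319,176), (339,228), (205,278) and (185,226). In the scene view the collar top is at about (322,259) and the grip top at about (396,264). The screwdriver, tray and tape roll are all clear of the dock.

```bash
cat > h.py <<'E'
from station import *
import cv2, numpy as np
def ray(n,uv):
    p=camera_params(n); T=p["world_from_camera"]
    x,y=cv2.undistortPoints(np.array([[uv]],float),p["K"],p["dist"])[0,0]
    return T[:3,3],T[:3,:3]@np.array([x,-y,-1])
def at(n,uv,z):
    o,d=ray(n,uv); return o+d*(z-o[2])/d[2]
def proj(n,P):
    p=camera_params(n); T=np.linalg.inv(p["world_from_camera"]); c=(T[:3,:3]@np.asarray(P).T).T+T[:3,3]
    c=c*[1,-1,-1]
    return cv2.projectPoints(c,np.zeros(3),np.zeros(3),p["K"],p["dist"])[0][:,0]
E
python3 - <<'E'
from h import *
for n,c,g in(("top",(293,205),(236,226)),("scene",(322,259),(396,264))):
    C=at(n,c,.082);G=at(n,g,.0785);d=(G-C)[:2];print(n,C,G,np.linalg.norm(d),np.arctan2(d[1],d[0]))
q=[at("top",u,.012) for u in((319,176),(339,228),(205,278),(185,226))]
q=np.array(q);print(q,q.mean(0)); e=(q[2]+q[3]-q[0]-q[1])/2;print(np.linalg.norm(e),np.arctan2(e[1],e[0]))
a=cv2.resize(cv2.imread("pics/top0.png")[165:285,175:345],None,fx=4,fy=4,interpolation=cv2.INTER_CUBIC)
cv2.imwrite("pics/a.png",a)
E
```

```text
top [ 0.59346393 -0.0119289   0.082     ] [0.55940255 0.07550625 0.0785    ] 0.09383540980298143 1.94227183188057
scene [ 0.59585702 -0.00985565  0.082     ] [0.55798539 0.07826517 0.0785    ] 0.09591422715831019 1.9766998069421833
[[ 0.65911436 -0.05447503  0.012     ]
 [ 0.57069131 -0.08876014  0.012     ]
 [ 0.48399599  0.12978758  0.012     ]
 [ 0.56950214  0.16624595  0.012     ]] [0.57082595 0.03819959 0.012     ]
0.23666502787862667 1.9524797778897343
```

View pics/a.png

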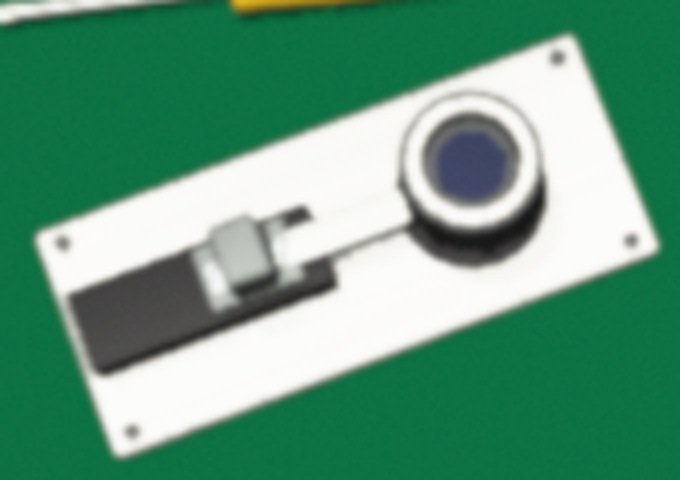

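The crop puts the collar top centre at (472,160) and the grip top at (240,247), which in the full picture is (293,205) and (235,227). All measurements agree to about 3 mm with a track heading of about 1.955 rad, and the 94–96 mm spacing fits the given 92 mm.

```bash
cat > plan.py <<'E'
from h import *
from scipy.spatial.transform import Rotation as Ro
D=np.array([np.cos(1.955),np.sin(1.955)]); C=np.array([.5935,-.0115])
def state():
    s=observe(); w,x,y,z=s["tcp_rot"]; R=Ro.from_quat([x,y,z,w]).as_matrix()
    return s,np.array(s["eef_pos"]),R
def goal(yaw): return np.array([[np.cos(yaw),np.sin(yaw),0],[np.sin(yaw),-np.cos(yaw),0],[0,0,-1]]).T
def plan(p,yaw,n):
    s,e,R=state(); rv=Ro.from_matrix(R.T@goal(yaw)).as_rotvec(); print("t",s["t"],e.round(4),"total rv",rv.round(3),"q",np.round(s["q"],2))
    dp=(np.array(p)-e)/n*1e3
    for i in range(n):
        Ri=R@Ro.from_rotvec(rv*i/n).as_matrix(); print((rv/n).round(3),(Ri.T@dp).round(1))
E
python3 -c "
from plan import *
plan([*(C+.092*D),.14],1.955,12)"
```

```text
t 0.1 [ 0.1883 -0.5161  0.2303] total rv [-0.002 -0.002 -1.605] q [ 1.18  0.31  0.01  1.51 -0.    1.32 -0.03]
[-0.    -0.    -0.134] [ 45.9 -35.6   7.6]
[-0.    -0.    -0.134] [ 50.2 -29.1   7.6]
[-0.    -0.    -0.134] [ 53.6 -22.2   7.6]
[-0.    -0.    -0.134] [ 56.1 -14.8   7.6]
[-0.    -0.    -0.134] [57.6 -7.2  7.6]
[-0.    -0.    -0.134] [58.1  0.5  7.5]
[-0.    -0.    -0.134] [57.5  8.3  7.5]
[-0.    -0.    -0.134] [55.9 15.9  7.5]
[-0.    -0.    -0.134] [53.2 23.2  7.5]
[-0.    -0.    -0.134] [49.7 30.1  7.5]
[-0.    -0.    -0.134] [45.2 36.4  7.5]
[-0.    -0.    -0.134] [40.  42.1  7.5]
```

Request:
servo_tool --increments '[{"dr": [0, 0, -0.134], "slide": [46, -35.5, 7.5], "fingers": -1}, {"dr": [0, 0, -0.134], "slide": [50, -29, 7.5], "fingers": -1}, {"dr": [0, 0, -0.134], "slide": [53.5, -22, 7.5], "fingers": -1}, {"dr": [0, 0, -0.134], "slide": [56, -15, 7.5], "fingers": -1}, {"dr": [0, 0, -0.134], "slide": [57.5, -7, 7.5], "fingers": -1}, {"dr": [0, 0, -0.134], "slide": [58, 0.5, 7.5], "fingers": -1}, {"dr": [0, 0, -0.134], "slide": [57.5, 8.5, 7.5], "fingers": -1}, {"dr": [0, 0, -0.134], "slide": [56, 16, 7.5], "fingers": -1}, {"dr": [0, 0, -0.134], "slide": [53, 23, 7.5], "fingers": -1}, {"dr": [0, 0, -0.134], "slide": [49.5, 30, 7.5], "fingers": -1}, {"dr": [0, 0, -0.134], "slide": [45, 36.5, 7.5], "fingers": -1}, {"dr": [0, 0, -0.134], "slide": [40, 42, 7.5], "fingers": -1}]' --newtons 40

```text
t: 1.6
eef_pos: [0.5592, 0.0734, 0.1406]
tcp_rot: [-0.0, 0.556, 0.831, -0.0]
ft_force: [0.7, -1.0, 0.3]
opening: 1.0
gripper_force: 0.0
```

Request:
servo_tool --increments '[{"dr": [0, 0, 0], "slide": [0, 0, 0], "fingers": -1}, {"dr": [0, 0, 0], "slide": [0, 0, 0], "fingers": -1}]'

```text
t: 1.85
eef_pos: [0.558, 0.0718, 0.1405]
tcp_rot: [-0.0, 0.558, 0.83, -0.001]
ft_force: [0.0, -0.9, 0.2]
opening: 1.002
gripper_force: 0.0
```

```bash
python3 -c "
from plan import *
plan([*(C+.092*D),.052],1.955,3)
a=camera('scene')[170:370,230:500];b=camera('top')[150:300,170:370]
cv2.imwrite('pics/b.png',np.hstack([cv2.resize(a,(540,400)),cv2.resize(b,(533,400))])[:,:800] if 0 else np.vstack([cv2.resize(a,(400,296)),cv2.resize(b,(400,300))]))"
```

```text
t 1.85 [0.558  0.0718 0.1405] total rv [-0.002  0.     0.003] q [ 0.28  0.47 -0.61  1.59  0.29  1.17 -0.01]
[-0.001  0.     0.001] [ 0.5  0.6 29.5]
[-0.001  0.     0.001] [ 0.5  0.6 29.5]
[-0.001  0.     0.001] [ 0.5  0.6 29.5]
```

View pics/b.png

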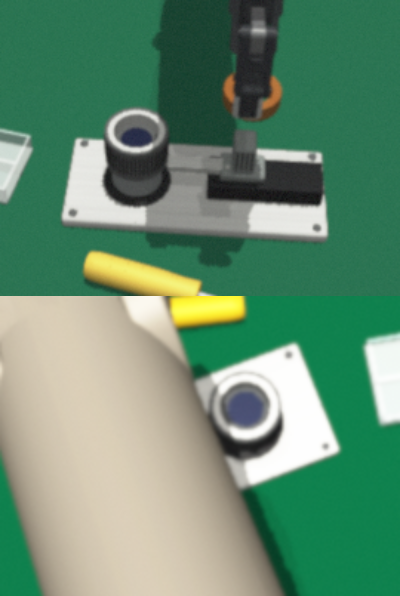

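The top half of the picture shows the fingers straddling the track line above the grip (grip top at about (245,135) in the crop). The alignment is good, so I descend and close.

Request:
servo_tool --increments '[{"dr": [0, 0, 0], "slide": [0.5, 0.5, 29.5], "fingers": -1}, {"dr": [0, 0, 0], "slide": [0.5, 0.5, 29.5], "fingers": -1}, {"dr": [0, 0, 0], "slide": [0.5, 0.5, 27.5], "fingers": -1}, {"dr": [0, 0, 0], "slide": [0, 0, 0], "fingers": 1}, {"dr": [0, 0, 0], "slide": [0, 0, 0], "fingers": 1}, {"dr": [0, 0, 0], "slide": [0, 0, 0], "fingers": 1}, {"dr": [0, 0, 0], "slide": [0, 0, 0], "fingers": 1}, {"dr": [0, 0, 0], "slide": [0, 0, 0], "fingers": 1}]'

```text
t: 2.95
eef_pos: [0.5604, 0.0742, 0.0564]
tcp_rot: [0.001, 0.558, 0.83, 0.001]
ft_force: [-0.9, -1.6, 6.5]
opening: 0.292
gripper_force: 41.7
```

Request:
servo_tool --increments '[{"dr": [0, 0, 0], "slide": [6, 0, -1], "fingers": 1}, {"dr": [0, 0, 0], "slide": [6, 0, -1], "fingers": 1}, {"dr": [0, 0, 0], "slide": [6, 0, 0], "fingers": 1}, {"dr": [0, 0, 0], "slide": [6, 0, 0], "fingers": 1}, {"dr": [0, 0, 0], "slide": [6, 0, 0], "fingers": 1}, {"dr": [0, 0, 0], "slide": [4, 0, 0], "fingers": 1}, {"dr": [0, 0, 0], "slide": [1, 0, 0], "fingers": 1}, {"dr": [0, 0, 0], "slide": [0, 0, 0], "fingers": 1}, {"dr": [0, 0, 0], "slide": [0, 0, 0], "fingers": 1}]'

```text
t: 4.08
eef_pos: [0.5496, 0.1005, 0.0566]
tcp_rot: [0.004, 0.559, 0.829, -0.002]
ft_force: [9.9, -8.0, -6.5]
opening: 0.297
gripper_force: 40.3
```

Request:
servo_tool --increments '[{"dr": [0, 0, 0], "slide": [2, 1, 0], "fingers": 1}, {"dr": [0, 0, 0], "slide": [2, 0, 0], "fingers": 1}, {"dr": [0, 0, 0], "slide": [0, 0, 0], "fingers": 1}, {"dr": [0, 0, 0], "slide": [0, 0, 0], "fingers": 1}]'

```text
t: 4.58
eef_pos: [0.5496, 0.1006, 0.0566]
tcp_rot: [0.006, 0.56, 0.828, -0.004]
ft_force: [9.4, -13.2, -4.7]
opening: 0.291
gripper_force: 40.5
```

Request:
servo_tool --increments '[{"dr": [0, 0, 0], "slide": [-2, 0, 0], "fingers": -1}, {"dr": [0, 0, 0], "slide": [-2, 0, 0], "fingers": -1}, {"dr": [0, 0, 0], "slide": [0, 0, 0], "fingers": -1}, {"dr": [0, 0, 0], "slide": [0, 0, 0], "fingers": -1}, {"dr": [0, 0, 0], "slide": [0, 0, -30], "fingers": -1}, {"dr": [0, 0, 0], "slide": [0, 0, -30], "fingers": -1}, {"dr": [0, 0, 0], "slide": [0, 0, -20], "fingers": -1}, {"dr": [0, 0, 0], "slide": [0, 0, 0], "fingers": -1}]'

```text
t: 5.58
eef_pos: [0.5481, 0.1081, 0.1385]
tcp_rot: [0.001, 0.558, 0.83, 0.001]
ft_force: [-1.1, 0.3, 0.4]
opening: 1.003
gripper_force: 0.0
```

```bash
python3 -c "
from plan import *
im=camera('scene');cv2.imwrite('pics/s1.png',im)
a=np.hstack([cv2.imread('pics/scene0.png')[235:335,280:460],im[235:335,280:460]])
a=np.vstack([a[:,:180],a[:,180:]]);cv2.imwrite('pics/c.png',cv2.resize(a,None,fx=3,fy=3,interpolation=cv2.INTER_CUBIC))
for r in(.092,.120,.124): print(r,proj('scene',np.array([[*(C+r*D),.0785]])), (proj('scene',np.array([[*(C+r*D),.0785]]))-[280,235])*3)
"
```

```text
0.092 [[392.49533805 263.37803141]] [[337.48601414  85.13409423]]
0.12 [[414.17527968 264.65768919]] [[402.52583903  88.97306757]]
0.124 [[417.27528238 264.84043923]] [[411.82584715  89.5213177 ]]
```

View pics/c.png

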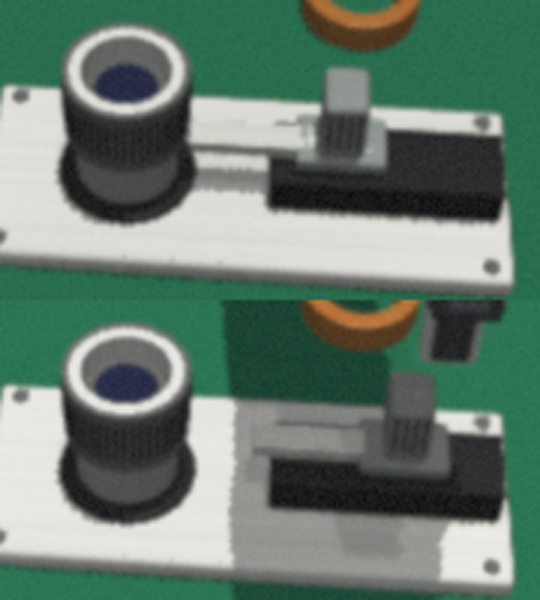

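```bash
python3 -c "
from plan import *
from scipy.optimize import least_squares as L
o=lambda x,y:(280+x/3,235+y/3)
P=[('top',(318.75,173.75),(50,-120,12)),('top',(339.5,227.5),(-50,-120,12)),('top',(204.5,279.25),(-50,120,12)),('top',(184.5,223.75),(50,120,12)),
('scene',o(502,115),(-50,120,12)),('scene',o(512,279),(50,120,12)),('top',(293,205),(0,-55,82)),('scene',o(126,70),(0,-55,82))]
G=[('scene',o(347,88),'in'),('top',(235.3,226.3),'in'),('scene',o(411,393-300),'out')]
def w(v,m):
    c,s=np.cos(v[2]),np.sin(v[2]); m=np.array(m)/1e3; return np.array([v[0]+c*m[0]-s*m[1],v[1]+s*m[0]+c*m[1],m[2]])
f=lambda v:np.concatenate([proj(n,w(v,m)[None])[0]-u for n,u,m in P])
r=L(f,[.571,.038,1.955-np.pi/2],x_scale=[.01,.01,.01]);v=r.x;print(v,v[2]+np.pi/2,r.fun.round(1),'C',w(v,(0,-55,0)))
for n,u,t in G:
    p=at(n,u,.0785)-w(v,(0,-55,78.5)); print(n,t,p[:2]@[-np.sin(v[2]),np.cos(v[2])],p[:2]@[np.cos(v[2]),np.sin(v[2])])
"
```

```text
[0.57290806 0.03913011 0.3832905 ] 1.9540868248718333 [-0.3 -0.7  0.8  0.1 -0.7  0.2 -1.1 -0.7 -0.4 -1.7  0.2  0.9 -0.  -0.
 -0.6 -1.1] C [ 0.59347664 -0.01187904  0.        ]
scene in 0.09644860717955962 0.001408251958352372
top in 0.09495612851964168 0.0010215475470063318
scene out 0.12394819819709207 0.0020865397768850256
```

The dock fit puts the grip at 124 mm from the axis, which is the end of the track, but both the TCP and the image show only about 28 mm of travel. I'll grip it again, relaxed, and pull once more to be sure.

Request:
servo_tool --increments '[{"dr": [0, 0, 0], "slide": [-4, 0.5, 28], "fingers": -1}, {"dr": [0, 0, 0], "slide": [0, 0, 28], "fingers": -1}, {"dr": [0, 0, 0], "slide": [0, 0, 24], "fingers": -1}, {"dr": [0, 0, 0], "slide": [0, 0, 0], "fingers": 1}, {"dr": [0, 0, 0], "slide": [0, 0, 0], "fingers": 1}, {"dr": [0, 0, 0], "slide": [0, 0, 0], "fingers": 1}, {"dr": [0, 0, 0], "slide": [0, 0, 0], "fingers": 1}, {"dr": [0, 0, 0], "slide": [0, 0, 0], "fingers": 1}]'

```text
t: 6.62
eef_pos: [0.5486, 0.1034, 0.0581]
tcp_rot: [0.0, 0.558, 0.83, -0.001]
ft_force: [-3.5, -0.4, 5.7]
opening: 0.294
gripper_force: 41.6
```

Request:
servo_tool --increments '[{"dr": [0, 0, 0], "slide": [3, 0, 0], "fingers": 1}, {"dr": [0, 0, 0], "slide": [3, 0, 0], "fingers": 1}, {"dr": [0, 0, 0], "slide": [2, 0, 0], "fingers": 1}, {"dr": [0, 0, 0], "slide": [0, 0, 0], "fingers": 1}]'

```text
t: 7.12
eef_pos: [0.5485, 0.1036, 0.0581]
tcp_rot: [0.004, 0.56, 0.829, -0.003]
ft_force: [0.4, -10.6, 4.7]
opening: 0.297
gripper_force: 41.5
```

The slide does not move under 10 N, so it is at the stop. I release it, raise and go to the collar.

Request:
servo_tool --increments '[{"dr": [0, 0, 0], "slide": [-4, 0, 0], "fingers": -1}, {"dr": [0, 0, 0], "slide": [-4, 0, 0], "fingers": -1}, {"dr": [0, 0, 0], "slide": [0, 0, 0], "fingers": -1}, {"dr": [0, 0, 0], "slide": [0, 0, 0], "fingers": -1}, {"dr": [0, 0, 0], "slide": [0, 0, -30], "fingers": -1}, {"dr": [0, 0, 0], "slide": [0, 0, -30], "fingers": -1}, {"dr": [0, 0, 0], "slide": [0, 0, -20], "fingers": -1}, {"dr": [0, 0, 0], "slide": [0, 0, 0], "fingers": -1}]'

```text
t: 8.12
eef_pos: [0.5503, 0.1047, 0.1384]
tcp_rot: [0.001, 0.558, 0.83, 0.002]
ft_force: [-0.4, 0.0, -1.0]
opening: 0.996
gripper_force: 0.0
```

```bash
python3 -c "
from plan import *
plan([.5935,-.0118,.14],2.654,5)"
```

```text
t 8.125 [0.5503 0.1047 0.1384] total rv [ 0.004  0.002 -0.695] q [ 0.23  0.47 -0.62  1.61  0.29  1.15 -0.07]
[ 0.001  0.    -0.139] [-24.8  -0.8  -0.3]
[ 0.001  0.    -0.139] [-24.5  -4.2  -0.3]
[ 0.001  0.    -0.139] [-23.7  -7.6  -0.3]
[ 0.001  0.    -0.139] [-22.4 -10.8  -0.3]
[ 0.001  0.    -0.139] [-20.7 -13.8  -0.3]
```

Request:
servo_tool --increments '[{"dr": [0, 0, -0.139], "slide": [-25, -1, 0], "fingers": -1}, {"dr": [0, 0, -0.139], "slide": [-24.5, -4, 0], "fingers": -1}, {"dr": [0, 0, -0.139], "slide": [-23.5, -7.5, 0], "fingers": -1}, {"dr": [0, 0, -0.139], "slide": [-22.5, -11, 0], "fingers": -1}, {"dr": [0, 0, -0.139], "slide": [-20.5, -14, 0], "fingers": -1}, {"dr": [0, 0, 0], "slide": [0, 0, 0], "fingers": -1}, {"dr": [0, 0, 0], "slide": [0, 0, 0], "fingers": -1}]'

```text
t: 9.0
eef_pos: [0.591, -0.0114, 0.136]
tcp_rot: [-0.001, 0.242, 0.97, 0.001]
ft_force: [0.0, -0.1, -0.0]
opening: 1.001
gripper_force: 0.0
```

```bash
python3 -c "
from plan import *
plan([.5935,-.0118,.057],2.654,3)
a=camera('scene')[160:360,210:470];cv2.imwrite('pics/d.png',cv2.resize(a,None,fx=2.5,fy=2.5))"
```

```text
t 9.0 [ 0.591  -0.0114  0.136 ] total rv [ 0.001 -0.002 -0.002] q [ 0.48  0.57 -0.74  1.51  0.4   1.21  0.77]
[ 0.    -0.001 -0.001] [-0.9  0.3 26.3]
[ 0.    -0.001 -0.001] [-0.8  0.3 26.3]
[ 0.    -0.001 -0.001] [-0.8  0.3 26.3]
```

View pics/d.png

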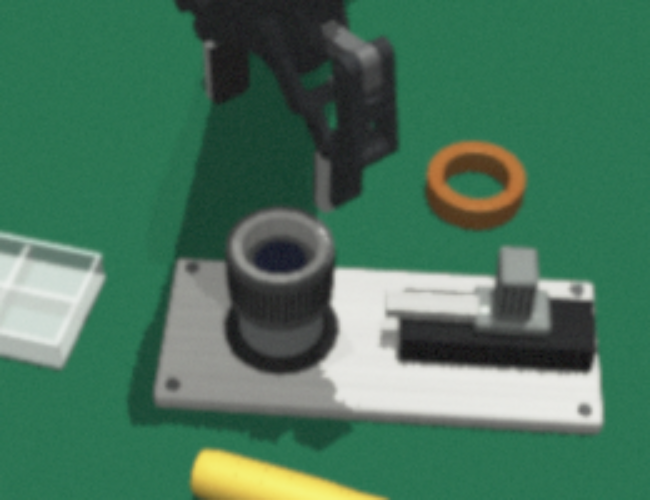

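The fingers stand either side of the collar (top centre at about (282,255) in the crop), and the tongue is well clear of it. I descend and grip.

Request:
servo_tool --increments '[{"dr": [0, 0, 0], "slide": [-1, 0.3, 26], "fingers": -1}, {"dr": [0, 0, 0], "slide": [-1, 0.3, 26], "fingers": -1}, {"dr": [0, 0, 0], "slide": [-0.5, 0.3, 25], "fingers": -1}, {"dr": [0, 0, 0], "slide": [0, 0, 0], "fingers": 1}, {"dr": [0, 0, 0], "slide": [0, 0, 0], "fingers": 1}, {"dr": [0, 0, 0], "slide": [0, 0, 0], "fingers": 1}, {"dr": [0, 0, 0], "slide": [0, 0, 0], "fingers": 1}]' --newtons 30

```text
t: 9.93
eef_pos: [0.5954, -0.0117, 0.061]
tcp_rot: [0.001, 0.242, 0.97, 0.001]
ft_force: [0.6, 3.0, 0.8]
opening: 0.643
gripper_force: 32.4
```

Request:
servo_tool --increments '[{"dr": [0, 0, 0], "slide": [0, 0, 0], "fingers": -0.6}, {"dr": [0, 0, 0], "slide": [0, 0, 5], "fingers": -0.6}, {"dr": [0, 0, 0], "slide": [0, 0, 8], "fingers": -0.6}, {"dr": [0, 0, 0], "slide": [0, 0, 0], "fingers": 1}, {"dr": [0, 0, 0], "slide": [0, 0, 0], "fingers": 1}, {"dr": [0, 0, 0], "slide": [0, 0, 0], "fingers": 1}, {"dr": [0, 0, 0], "slide": [0, 0, 0], "fingers": 1}]' --newtons 40

```text
t: 10.8
eef_pos: [0.5951, -0.0117, 0.0468]
tcp_rot: [0.0, 0.241, 0.97, 0.001]
ft_force: [2.9, 5.6, -2.3]
opening: 0.649
gripper_force: 42.6
```

Request:
servo_tool --increments '[{"dr": [0, 0, 0.08], "slide": [0, 0, 1], "fingers": 1}, {"dr": [0, 0, 0.08], "slide": [0, 0, 1], "fingers": 1}, {"dr": [0, 0, 0.08], "slide": [0, 0, 1], "fingers": 1}, {"dr": [0, 0, 0.06], "slide": [0, 0, 0], "fingers": 1}, {"dr": [0, 0, 0], "slide": [0, 0, 0], "fingers": 1}]'

```text
t: 11.42
eef_pos: [0.5952, -0.0118, 0.0464]
tcp_rot: [0.001, 0.384, 0.923, 0.001]
ft_force: [-2.6, 4.0, 8.8]
opening: 0.645
gripper_force: 43.7
```

```bash
cat > st.py <<'E'
from plan import *
s,e,R=state(); yaw=np.arctan2(R[1,0],R[0,0]); print("turned",round(2.6545-yaw,3),"tilt",R[:2,2].round(3),e.round(4),"F",np.round(s["ft_force"],1),"T",np.round(s["wrist_torque"],2),"q7",round(s["q"][6],2))
E
python3 st.py
```

```text
turned 0.301 tilt [0.002 0.001] [ 0.5952 -0.0118  0.0464] F [-2.6  4.   8.8] T [ 0.92  0.48 -0.04] q7 0.45
```

Request:
servo_tool --increments '[{"dr": [0, 0, 0.04], "slide": [0, 0, 0], "fingers": 1}, {"dr": [0, 0, 0.04], "slide": [0, 0, 0], "fingers": 1}, {"dr": [0, 0, 0.03], "slide": [0, 0, 0], "fingers": 1}]'

```text
t: 11.8
eef_pos: [0.5951, -0.0118, 0.0464]
tcp_rot: [0.001, 0.434, 0.901, 0.001]
ft_force: [-2.6, 2.9, 9.9]
opening: 0.646
gripper_force: 43.7
```

Request:
servo_tool --increments '[{"dr": [0, 0, 0.04], "slide": [0, 0, 0], "fingers": 1}, {"dr": [0, 0, 0.04], "slide": [0, 0, 0], "fingers": 1}, {"dr": [0, 0, 0.03], "slide": [0, 0, 0], "fingers": 1}]'

```text
t: 12.18
eef_pos: [0.595, -0.0119, 0.0463]
tcp_rot: [0.0, 0.483, 0.876, 0.001]
ft_force: [-1.9, 4.0, 10.2]
opening: 0.643
gripper_force: 43.7
```

Request:
servo_tool --increments '[{"dr": [0, 0, 0.04], "slide": [0, 0, 0], "fingers": 1}, {"dr": [0, 0, 0.04], "slide": [0, 0, 0], "fingers": 1}, {"dr": [0, 0, 0.03], "slide": [0, 0, 0], "fingers": 1}]'

```text
t: 12.55
eef_pos: [0.5948, -0.0119, 0.0459]
tcp_rot: [0.0, 0.53, 0.848, 0.001]
ft_force: [-1.8, 3.6, 7.8]
opening: 0.652
gripper_force: 43.5
```

Request:
servo_tool --increments '[{"dr": [0, 0, 0.03], "slide": [0, 0, 0], "fingers": 1}, {"dr": [0, 0, 0.02], "slide": [0, 0, 0], "fingers": 1}, {"dr": [0, 0, 0], "slide": [0, 0, 0], "fingers": 1}]'

```text
t: 12.92
eef_pos: [0.5949, -0.0117, 0.0446]
tcp_rot: [-0.0, 0.551, 0.834, 0.001]
ft_force: [0.3, 6.2, 3.1]
opening: 0.648
gripper_force: 43.0
```

It is starting to sink: z is down 2 mm and the force has dropped. I follow it straight down.

Request:
servo_tool --increments '[{"dr": [0, 0, 0.02], "slide": [0, 0, 1.5], "fingers": 1}, {"dr": [0, 0, 0], "slide": [0, 0, 1.5], "fingers": 1}, {"dr": [0, 0, 0], "slide": [0, 0, 0], "fingers": 1}]'

```text
t: 13.3
eef_pos: [0.5949, -0.0117, 0.0411]
tcp_rot: [-0.0, 0.559, 0.829, 0.001]
ft_force: [0.7, 5.6, 2.4]
opening: 0.65
gripper_force: 43.0
```

```bash
python3 st.py
```

```text
turned 0.7 tilt [0.001 0.002] [ 0.5949 -0.0117  0.0411] F [0.7 5.6 2.4] T [ 1.22 -0.2  -0.1 ] q7 0.1
```

Request:
servo_tool --increments '[{"dr": [0, 0, 0], "slide": [0, 0, 2], "fingers": 1}, {"dr": [0, 0, 0], "slide": [0, 0, 2], "fingers": 1}, {"dr": [0, 0, 0], "slide": [0, 0, 2], "fingers": 1}, {"dr": [0, 0, 0], "slide": [0, 0, 1], "fingers": 1}, {"dr": [0, 0, 0], "slide": [0, 0, 0], "fingers": 1}]' --newtons 70

```text
t: 13.92
eef_pos: [0.5949, -0.0117, 0.0366]
tcp_rot: [0.0, 0.559, 0.829, 0.001]
ft_force: [-4.1, 4.8, 14.7]
opening: 0.641
gripper_force: 75.3
```

Sunk 9.8 mm with 14.7 N on the tool. I push a little more to confirm the hard shoulder, then take a picture.

Request:
servo_tool --increments '[{"dr": [0, 0, 0], "slide": [0, 0, 1.5], "fingers": 1}, {"dr": [0, 0, 0], "slide": [0, 0, 1], "fingers": 1}, {"dr": [0, 0, 0], "slide": [0, 0, 0], "fingers": 1}, {"dr": [0, 0, 0], "slide": [0, 0, 0], "fingers": 1}, {"dr": [0, 0, 0], "slide": [0, 0, 0], "fingers": 1}]'

```text
t: 14.55
eef_pos: [0.5949, -0.0118, 0.0365]
tcp_rot: [0.001, 0.559, 0.829, 0.0]
ft_force: [-10.7, 4.3, 26.4]
opening: 0.641
gripper_force: 76.4
```

```bash
python3 st.py; python3 -c "
from plan import *
a=camera('scene')[200:400,180:460];b=cv2.imread('pics/s1.png')[200:400,180:460]
cv2.imwrite('pics/e.png',cv2.resize(np.vstack([a,b]),None,fx=1.5,fy=1.5))"
```

```text
turned 0.7 tilt [0.001 0.   ] [ 0.5949 -0.0118  0.0365] F [-10.7   4.3  26.4] T [ 0.89  1.77 -0.  ] q7 0.09
```

View pics/e.png

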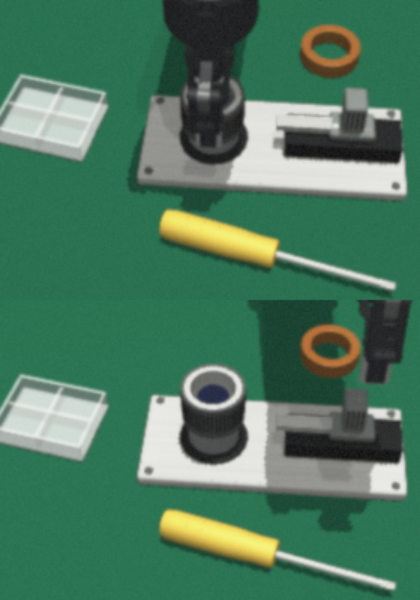

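The collar sits low on the barrel in the grip and stops hard: 12 N more push moved it only 0.1 mm. The slide is still out, and the tray, screwdriver and tape roll have not moved.

```bash
python3 -c "
from station import *
print(hand_in())"
```

```text
the job is handed in; nothing more can be done
None
```

The job is handed in: the slide is pulled out to its stop, the collar was turned about 0.7 rad clockwise and is gripped and held against the hard shoulder with about 26 N, and the screwdriver, tray and tape roll were not touched (finished at about 14.6 s). The slide's measured travel was about 28 mm, not the stated 32 mm, but it would not move further under 10–15 N.

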